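# Put the bench fixings back with their kind

### The job

Put the loose fixings left over from the bench away in the grey hardware tray, each in the bin that already holds one of its kind: the long hex bolt lying flat on its bin's floor, the angle bracket standing as it stands now, and both levelling feet standing on their pads with the studs up. Leave the short bolt, the flat mending plate and the plain rubber foot lying where they are, since the tray has no bin for them.

Things in the scene. Friction and masses are not known exactly. Their poses are not given: they have to be found in the camera images.
- bolt: Long steel hex bolt, loose, 85 g: shank 12 mm thick, 80 long; hex head 18 across flats, 7.5 thick; 87.5 over all. Lies on the bench. Origin: on its axis at mid-length, 7.6 mm above the surface it lies on; centre of mass 4 mm nearer the head. x runs from head to tip, z up at the start. Grip across the shank.
- bracket: Steel angle bracket, loose, 110 g: two legs 60 mm long, 30 wide, 4 thick, at right angles, with dark holes; stands with one leg flat and one upright, top at 60 mm. Origin: centre of the flat leg's underside; x along it, y across its width, z up. The upright leg is at x = -28 mm. Grip the upright across its 30 mm width.
- foot_a: Levelling foot, loose, 50 g: black rubber pad 36 mm across, 12 high; on it a hex nut 17 across flats, up to 19 mm; steel stud 10 mm thick upright in the middle, top 50 mm above the pad's underside. Stands on its pad. Origin: centre of the pad's underside; z up along the stud. Grip the stud.
- foot_b: Second levelling foot, the same as foot_a.
- short_bolt: Look-alike to leave: short hex bolt, as thick and with the same head as the long one, but 47.5 mm over all (shank 40 mm). Origin: on its axis at mid-length; x from head to tip.
- flat_plate: Look-alike to leave: flat steel mending plate, 85 (x) x 30 (y) x 4 mm, four dark holes, lying flat, no upright leg. Origin: centre of its underside.
- plain_foot: Look-alike to leave: plain rubber foot, black pad 36 mm across and 12 high like the levelling feet's, but with no nut or stud. Origin: centre of its underside.
- bolt_bin: Open grey bin, 121 (x) x 97 (y) x 24 mm, walls and floor 2.5 mm, fixed; one of three alike, side by side in the tray. Origin: centre of its underside, 3 mm above the bench; z up. Holds one long bolt (fixed in it) lying along x, its axis at y = +34 mm, from x = -44 to +44 mm; the rest of the floor is free.
- bracket_bin: Open grey bin, 121 (x) x 97 (y) x 24 mm, walls and floor 2.5 mm, fixed; one of three alike, side by side in the tray. Origin: centre of its underside, 3 mm above the bench; z up. Holds one angle bracket (fixed in it): flat leg x -4 to +56, y +7 to +37 mm; upright at its +x end, top 62.5 mm above the origin; the rest of the floor is free.
- foot_bin: Open grey bin, 121 (x) x 97 (y) x 24 mm, walls and floor 2.5 mm, fixed; one of three alike, side by side in the tray. Origin: centre of its underside, 3 mm above the bench; z up. Holds one levelling foot (fixed in it) centred at x = +38, y = +26 mm, stud top 52.5 mm above the origin; the rest of the floor takes two more side by side.
Mind the look-alikes: they are no part of the job. Leave any pink look-alike of the foot_a alone. What is shaped like the bracket but blue or yellow is not meant.

How it is judged (in metres and radians):
At the end, for the whole second after the job is handed in: Bolt, bracket and both feet rest released inside the bins of their kind, on the floor (bolt axis under 16 mm, the others' undersides under 10 mm above the bin's underside), bolt within 0.15 rad of level, the others within 0.2 rad of upright; the three look-alikes within 25 mm of their starts (x of bolt in the frame of bolt_bin between -0.06 and 0.06 m and y of bolt in the frame of bolt_bin between -0.048 and 0.048 m and linear speed of each of bolt, bracket, foot_a, foot_b below 0.02 m/s and x of bracket in the frame of bracket_bin between -0.06 and 0.06 m and y of bracket in the frame of bracket_bin between -0.048 and 0.048 m and z of bracket in the frame of bracket_bin below 0.01 m and angle between each of bracket, foot_a, foot_b's own z axis and vertical below 0.2 rad and x of foot_a in the frame of foot_bin between -0.06 and 0.06 m and y of foot_a in the frame of foot_bin between -0.048 and 0.048 m and z of each of foot_a, foot_b in the frame of foot_bin below 0.01 m and x of foot_b in the frame of foot_bin between -0.06 and 0.06 m and y of foot_b in the frame of foot_bin between -0.048 and 0.048 m and z of bolt in the frame of bolt_bin below 0.016 m and angle between bolt's own x axis and vertical between 1.42 and 1.72 rad and distance of each of short_bolt, flat_plate, plain_foot from where it was at the start of the episode below 0.025 m); the robot touches nothing.
It also fails if it takes over 106 s, if anything falls off the work surface, if the arm or the gripper's body presses on something with over 40 N, if the wrist force passes 120 N, or if a joint passes its speed limit or range.

### The arm

A 7-joint arm with a two-finger parallel gripper is mounted at the origin on the work surface. World frame = base frame: x ahead of the robot, y to its left, z up, the work surface at z = 0. Lengths are in mm, angles in rad, forces in N, time in s.
With the tool pointing down it reaches from about 400 to 900 mm from the base axis. Payload 5.5 kg.
Tool frame: the origin (TCP) lies at the very end of the fingers, on their centre line; the grasp point (between the pads) lies 19 mm behind it; z points along the fingers, y is the line along which they close (so a half turn about z gives the same grasp; the last joint's range is limited). The gripper opens to 92 mm and grips with 3 to 60 N. Pads are 19 mm wide; open, the fingers measure 130 mm over their backs; the gripper's body (75 mm by 190 mm) begins 47 mm behind the grasp point.
Start: joints at [1.496, 0.501, -0.427, 1.55, 0.221, 1.138, -0.21], TCP at [215.451, -613.254, 226.729] pointing down, gripper open.
Joint ranges: [-2.88, 2.88], [-0.31, 2.03], [-1.54, 1.56], [0.2, 2.42], [-1.41, 4.55], [0.19, 2.02], [-2.57, 2.57]. Speed limits (rad/s): [2.57, 2.57, 3.14, 3.14, 3.14, 3.14, 3.14].

### API

Orientations are given as a 3x3 rotation matrix whose columns are the frame's x, y, z axes.
In Python, from bench import robot gives the robot as it stands.
- The arm moves only by the tool step_arm, never from a script. Its argument "motion" is a list of rows, each a list of 5 numbers: the shift along the tool's x, y, z in mm, then the turn about the tool's z in rad, then the finger opening in mm, from 0 to 91.8. A call has 1 to 8 rows; each row shifts and turns the commanded pose from where the row before left it, along the tool's axes as they then stand; what a row does not reach is not made up. A row lasts 1/8 s, in which the tool goes at most 62.5 mm and 10.7 degrees, less where a joint would pass 70% of its speed; a pose out of reach is approached as far as the arm can. A call is refused whole if a number of a shift passes 62.5 or a number of a turn 0.188, either way. A call with a gripper value outside its range is refused whole. The fingers move at their own pace and stop on an object; the grip force is fixed at half the most. Time passes only in rows, so rows that do not move let the fingers close. It gives the time, the measured TCP pose, the force, the opening and the grip force at its end, in the units of the state.
- robot.observe(): the state, without advancing time (a new reading comes with each control period).
- robot.get_image(name): name is "scene" or "top" or "wrist"; returns a dict with "image" (400x640x3 uint8, red, green, blue), "fx", "fy", "cx", "cy" (pixels), "k1" (the pictures are not rectified: a ray, as slopes to the right and down, at radius r is drawn at 1 + k1 r^2 times it, then the intrinsics apply), "R" (3x3) and "t" (3): a world point X has camera coordinates R X + t. Camera axes: x right, y down, z forward; pixel columns grow to the right and rows downward; lengths in mm; the calibration is good to about 2 mm. A picture is of the moment at which its call begins. There is no depth.
- robot.hand_in(): hands the job in; it is judged then, once.
The state is a dict: "time_s": time; "qpos": joint angles; "joint_vel": joint speeds; "tau": joint torques, N m; "tcp_pos": TCP position; "ee_rot": TCP orientation; "force": force on the tool from outside, world axes, zero at the start; "moment": the same for the moment, N m; "width": opening from 0.0 (shut) to 1.0 (fully open); "grasp_force": force on a finger pad.
Only numpy, scipy, OpenCV 4.12 (cv2) and the standard library are available. Lean on these libraries where they do the work, as an engineer would, in place of code of your own. Each camera call takes 0.05 s, during which the arm holds its last target. There are 200 camera calls.

## Working session

There is one attempt and no reset: what is moved stays moved. The work goes in short steps, Python scripts to look and compute and a tool call to move; the robot and the scene stay as the last step left them, time stands still between calls to the robot, and variables do not carry over. Pictures are saved under pics/ and viewed, at most 14 in all, crops included, and the job is handed in when it is done.

Besides the shell and the picture viewer there is one more tool, called after "Call:" as name(argument=value, ...) on one line, values as JSON. step_arm: Moves the arm, as the interface text tells. Its arguments: {"type":"object","properties":{"motion":{"type":"array"}},"required":["motion"]}

```bash
mkdir -p pics; cat > h.py <<'E'
import numpy as np, cv2
from bench import robot
def K(c): return np.array([[c['fx'],0,c['cx']],[0,c['fy'],c['cy']],[0,0,1.]]), np.array([c['k1'],0,0,0,0.])
def ray(c,px,z):
    k,d=K(c); R=np.array(c['R']);t=np.array(c['t']).ravel()
    u=cv2.undistortPoints(np.array(px,float).reshape(-1,1,2),k,d).reshape(-1,2)
    D=np.c_[u,np.ones(len(u))]@R; C=-R.T@t
    return C+D*((np.asarray(z)-C[2])/D[:,2])[:,None]
def proj(c,P):
    k,d=K(c); return cv2.projectPoints(np.array(P,float).reshape(-1,1,3),cv2.Rodrigues(np.array(c['R']))[0],np.array(c['t'],float),k,d)[0].reshape(-1,2)
def snap(n,f):
    c=robot.get_image(n); c['image']=np.array(c['image']); cv2.imwrite('pics/'+f,c['image'][:,:,::-1]); np.save('pics/'+f+'.npy',c,allow_pickle=True); return c
def load(f): return np.load('pics/'+f+'.npy',allow_pickle=True).item()
E
python3 - <<'E'
from h import *
for n in('top','scene','wrist'):
    c=snap(n,n+'0.png');print(n,c['fx'],c['k1'],-np.array(c['R']).T@np.array(c['t']).ravel(),np.round(c['R'],2).tolist())
o=robot.observe();print(o['time_s'],o['tcp_pos'],np.round(o['ee_rot'],3),o['width'])
E
```

```text
top 517.5772347098149 0.03241055296270819 [ 293.74171039   22.33240077 1340.87574377] [[-0.02, -1.0, 0.01], [-0.99, 0.02, -0.15], [0.15, -0.01, -0.99]]
scene 369.3386145684132 -0.049213871723969946 [929.15662482 568.61954494 943.23292403] [[-0.81, 0.58, 0.01], [0.46, 0.64, -0.62], [-0.36, -0.5, -0.79]]
wrist 336.68060471807433 -0.045134165799712966 [ 287.88530885 -589.13727253  383.97103107] [[0.33, -0.94, -0.0], [-0.9, -0.32, 0.28], [-0.27, -0.09, -0.96]]
0.15 [ 215.1948698  -612.78252361  225.91159808] [[ 0.943  0.331 -0.   ]
 [ 0.331 -0.943  0.001]
 [ 0.    -0.002 -1.   ]] 1.000905891312935
```

View pics/top0.png

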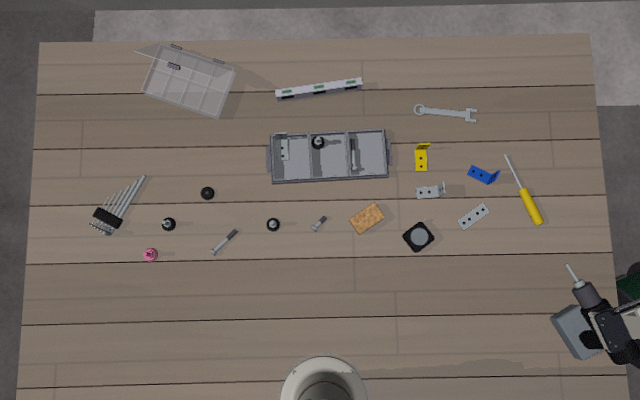

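View pics/scene0.png

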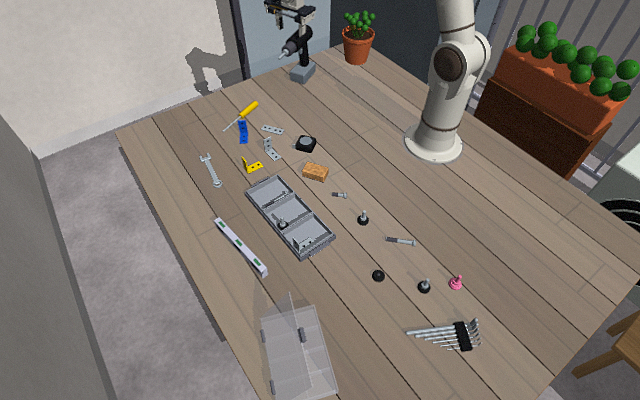

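The top view shows the tray at (330,155) with three bins. The feet are at (168,224) and (273,225), the long bolt at (224,242), the short bolt at (319,223) and the bracket at (430,191). The flat plate is at (473,216) and the plain foot at (207,193). The scene view agrees.

```bash
python3 - <<'E'
from h import *
c=load('top0.png');im=c['image'][:,:,::-1]
a=cv2.resize(im[125:190,262:452],None,fx=4,fy=4,interpolation=3)
b=cv2.resize(im[180:265,140:330],None,fx=4,fy=4,interpolation=3)
cv2.imwrite('pics/a.png',np.vstack([a,b]))
E
```

```text
(no output)
```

View pics/a.png

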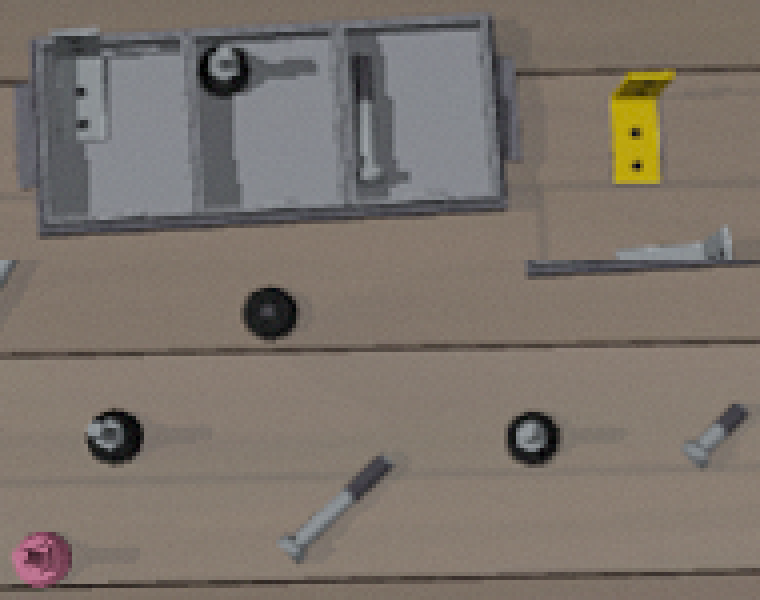

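Left to right, the bins hold a bracket, a foot and a bolt, and their long sides run roughly along world x. The crop also shows the feet pads at about (115,436) and (532,436), and the bolt from (293,548) to (388,460).

```bash
python3 - <<'E'
from h import *
c=load('top0.png')
A=lambda x,y:(262+x/4-.4,125+y/4-.4); B=lambda x,y:(140+x/4-.4,180+(y-260)/4-.4)
P=dict(TL=(A(35,40),27),TR=(A(490,17),27),BR=(A(500,200),27),BL=(A(42,222),27),
fl=(B(115,438),6),fr=(B(532,438),6),plain=(B(271,313),6),head=(B(290,550),8),tip=(B(390,459),8),
sh=(B(694,455),8),st=(B(743,408),8),bf=(A(225,70),11.5), bb1=(A(362,58),13),bb2=(A(371,176),13),
brl=(A(617,254),2),brr=(A(735,252),2))
q={k:ray(c,[v[0]],[v[1]])[0] for k,v in P.items()}
for k,v in q.items(): print(k,np.round(v[:2],1))
d=lambda a,b:np.round((np.hypot(*(q[a]-q[b])[:2]),np.degrees(np.arctan2(*(q[b]-q[a])[1::-1]))),1)
for a,b in(('TL','TR'),('BL','BR'),('TL','BL'),('TR','BR'),('head','tip'),('sh','st'),('bb1','bb2')):print(a,b,d(a,b))
print('centre',np.mean([q[k] for k in('TL','TR','BL','BR')],0))
im=c['image'][:,:,::-1]
cv2.imwrite('pics/b.png',cv2.resize(im[135:235,400:500],None,fx=6,fy=6,interpolation=3))
E
```

```text
TL [671.1 123.5]
TR [ 680.6 -174.9]
BR [ 558.2 -176.3]
BL [549.8 120. ]
fl [443.8 389.8]
fr [438.  121.3]
plain [523.5 290.5]
head [369.1 276.4]
tip [426.1 212.7]
sh [424.5  16.8]
st [454.4 -15.6]
bf [ 6.526e+02 -6.000e-01]
bb1 [658.5 -91.3]
bb2 [578.8 -94.6]
brl [ 525.5 -255.3]
brr [ 525.2 -332.7]
TL TR [298.5 -88.2]
BL BR [296.5 -88.4]
TL BL [ 121.3 -178.4]
TR BR [ 122.4 -179.3]
head tip [ 85.4 -48.2]
sh st [ 44.1 -47.3]
bb1 bb2 [  79.8 -177.6]
centre [614.93553444 -26.93649698  27.        ]
```

View pics/b.png

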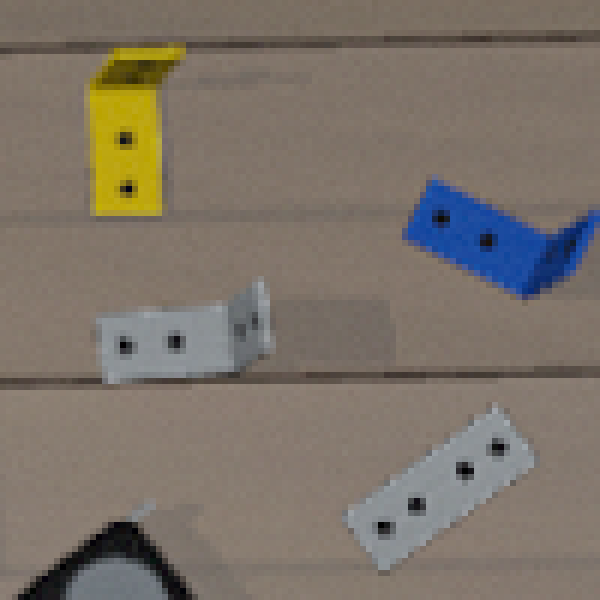

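The bracket is the grey one: its flat leg runs from (100,350) to about (235,340) in the crop and the upright is at its right end. The yellow and blue ones are decoys. Sizes check out, with the bolt at 85 and the tray 297 x 121. I'll move over the bracket and look from close by.

Call:
step_arm(motion=[[49.5,-24,0,0,91.8],[49.5,-24,0,0,91.8],[49.5,-24,0,0,91.8],[49.5,-24,0,0,91.8],[49.5,-24,0,0,91.8],[49.5,-24,0,0,91.8],[49.5,-24,0,0,91.8],[49.5,-24,0,0,91.8]])

```text
time_s: 1.15
tcp_pos: [526.3, -299.6, 226.6]
ee_rot: [[0.944, 0.331, -0.0], [0.331, -0.944, -0.0], [-0.0, -0.0, -1.0]]
force: [0.3, -0.8, 0.3]
width: 0.999
grasp_force: 0.0
```

Call:
step_arm(motion=[[0,0,0,-0.176,60],[0,0,0,-0.176,60],[0,0,0,-0.176,60],[0,0,0,-0.176,60],[0,0,0,-0.176,60],[0,0,0,-0.176,60],[0,0,0,-0.176,60],[0,0,0,0,60]])

```text
time_s: 2.15
tcp_pos: [525.1, -300.9, 226.3]
ee_rot: [[0.003, 1.0, -0.0], [1.0, -0.003, 0.001], [0.001, -0.0, -1.0]]
force: [-0.1, -0.9, -0.8]
width: 0.649
grasp_force: 0.0
```

```bash
cat >> h.py <<'E'
def st():
    o=robot.observe();R=np.array(o['ee_rot']);p=np.array(o['tcp_pos'])
    print('t%.2f'%o['time_s'],'tcp',np.round(p,1),'yaw_y %.1f'%np.degrees(np.arctan2(R[1,1],R[0,1])),'tilt %.3f'%(R[2,2]+1),'q',np.round(o['qpos'],2),'F',np.round(o['force'],1),'w %.1f'%(o['width']*91.8),'g %.1f'%o['grasp_force'])
    return p,R
def go(x,y,z):
    p,R=st(); print('shift',np.round(R.T@(np.array([x,y,z])-p),1))
E
python3 - <<'E'
from h import *
st();snap('wrist','w1.png')
E
```

```text
t2.15 tcp [ 525.1 -300.9  226.3] yaw_y -0.2 tilt 0.000 q [ 1.08  0.51 -0.82  1.66  0.4   1.15  0.15] F [-0.1 -0.9 -0.8] w 59.6 g 0.0
```

View pics/w1.png

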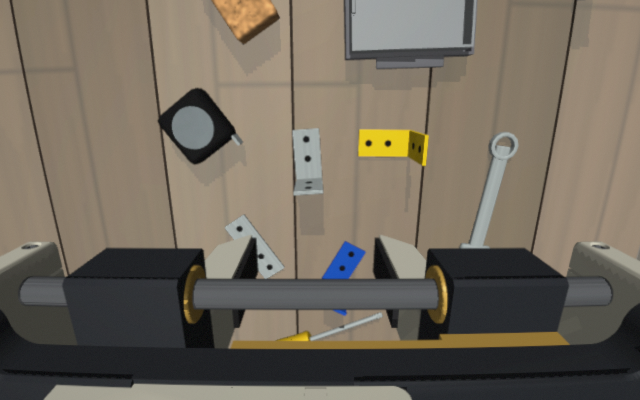

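The wrist view shows the bracket with the flat leg's far end at (294–319,129), the bend near row 178 and the upright's top edge at (296–322,192).

```bash
python3 - <<'E'
from h import *
c=load('w1.png');im=c['image']
sub=im[110:205,280:335].astype(int); m=(np.ptp(sub,axis=2)<22)&(sub.mean(2)>110)
ys,xs=np.nonzero(cv2.morphologyEx(m.astype('uint8'),cv2.MORPH_OPEN,np.ones((3,3))))
for y in range(120,200,5):
    r=xs[ys+110==y]; 
    if len(r):print(y,r.min()+280,r.max()+280)
print(ys.min()+110,ys.max()+110)
print(np.round(ray(c,[(293.5,129),(318.5,129),(296,192),(322,191)],[4,4,60,60]),1))
E
```

```text
130 292 319
135 292 319
140 293 319
145 293 319
150 294 320
155 294 320
160 295 320
165 295 321
170 295 321
175 296 321
180 296 322
185 296 322
190 294 323
195 293 307
128 195
[[ 501.3 -256.8    4. ]
 [ 529.1 -256.9    4. ]
 [ 506.2 -314.3   60. ]
 [ 532.1 -313.3   60. ]]
```

Call:
step_arm(motion=[[-13.5,-5.6,0,0,60],[0,0,30,-0.085,60],[0,0,40,0,60],[0,0,40,0,60],[0,0,30,0,60],[0,0,30,0,60],[0,0,15,0,60],[0,0,9,0,60]])

```text
time_s: 3.2
tcp_pos: [519.6, -315.0, 32.3]
ee_rot: [[-0.083, 0.997, -0.0], [0.997, 0.083, -0.0], [-0.0, -0.0, -1.0]]
force: [1.4, 0.1, -1.1]
width: 0.649
grasp_force: 0.0
```

Call:
step_arm(motion=[[0,0,0,0,20],[0,0,0,0,20],[0,0,0,0,20],[0,0,0,0,20],[0,0,0,0,20],[0,0,0,0,20]])

```text
time_s: 3.95
tcp_pos: [520.1, -314.9, 33.4]
ee_rot: [[-0.084, 0.996, 0.001], [0.996, 0.084, -0.001], [-0.001, 0.001, -1.0]]
force: [-1.2, 0.2, 5.4]
width: 0.321
grasp_force: 29.9
```

Call:
step_arm(motion=[[0,0,-20,0,20],[0,0,-40,0,20],[0,0,-40,0,20],[0,0,0,0,20]])

```text
time_s: 4.45
tcp_pos: [522.5, -314.9, 137.1]
ee_rot: [[-0.084, 0.996, 0.006], [0.996, 0.084, -0.003], [-0.004, 0.006, -1.0]]
force: [-0.4, 0.4, -1.3]
width: 0.318
grasp_force: 29.9
```

Call:
step_arm(motion=[[44,11.5,0,0,20],[44,11.5,0,0,20],[44,11.5,0,0,20],[44,11.5,0,0,20],[44,11.5,0,0,20],[44,11.5,0,0,20],[44,11.5,0,0,20],[43,11.5,0,0,20]])

```text
time_s: 5.45
tcp_pos: [581.3, 44.6, 132.1]
ee_rot: [[-0.084, 0.996, -0.001], [0.996, 0.084, 0.0], [0.0, -0.001, -1.0]]
force: [-0.5, -0.2, -1.3]
width: 0.317
grasp_force: 29.9
```

```bash
python3 - <<'E'
from h import *
st();snap('wrist','w2.png')
E
```

```text
t5.45 tcp [581.3  44.6 132.1] yaw_y 4.8 tilt 0.000 q [ 0.48  0.6  -0.81  1.79  0.51  0.98 -0.46] F [-0.5 -0.2 -1.3] w 29.1 g 29.9
```

View pics/w2.png

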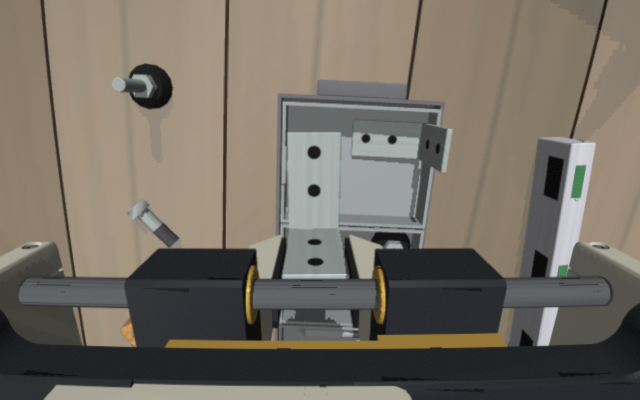

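The held bracket shows at (315,180), over the bracket bin. The bin's far rim corners are at (279,96) and (443,102), and its divider is at row ~226 from x=278 to 425. I'll check the bin position.

```bash
python3 - <<'E'
from h import *
c=load('w2.png')
print(np.round(ray(c,[(279,96),(443,102),(280,226),(426,224),(250+181,102+62)],[27,27,27,27,27]),1))
# predicted box of held bracket, bin frame, after straight descent
p=np.array([581.3,44.6]);print('origin',p+28*np.array([-.084,.996]))
E
```

```text
[[547.7 119.9  27. ]
 [671.7 126.6  27. ]
 [554.3  15.9  27. ]
 [676.   28.   27. ]
 [670.9  78.6  27. ]]
origin [578.948  72.488]
```

Call:
step_arm(motion=[[0,0,35,0,20],[0,0,30,0,20],[0,0,15,0,20],[0,0,8,0,20],[0,0,3,0,20],[0,0,1.5,0,20],[0,0,0,0,20]])

```text
time_s: 6.38
tcp_pos: [582.6, 43.1, 40.9]
ee_rot: [[-0.084, 0.996, 0.001], [0.996, 0.084, -0.0], [-0.0, 0.001, -1.0]]
force: [-0.3, 0.8, -0.9]
width: 0.317
grasp_force: 29.9
```

Call:
step_arm(motion=[[0,0,1,0,20],[0,0,1,0,20],[0,0,0.5,0,20],[0,0,0,0,20]])

```text
time_s: 6.88
tcp_pos: [582.4, 42.9, 38.8]
ee_rot: [[-0.084, 0.996, 0.001], [0.996, 0.084, -0.001], [-0.001, 0.001, -1.0]]
force: [-2.6, -1.0, 6.6]
width: 0.32
grasp_force: 29.9
```

Call:
step_arm(motion=[[0,0,0,0,46],[0,0,0,0,46],[0,0,0,0,46],[0,0,-10,0,46],[0,0,-30,0,46],[0,0,-50,0,46],[0,0,-50,0,60],[0,0,-20,0,60]])

```text
time_s: 7.88
tcp_pos: [583.7, 43.8, 201.5]
ee_rot: [[-0.084, 0.996, 0.005], [0.996, 0.084, 0.0], [-0.0, 0.005, -1.0]]
force: [-0.2, -0.2, -0.5]
width: 0.639
grasp_force: 0.0
```

Call:
step_arm(motion=[[30,-45,0,0,60],[30,-45,0,0,60],[30,-47,0,0,60],[0,0,0,0,60]])

```text
time_s: 8.38
tcp_pos: [433.8, 122.7, 197.3]
ee_rot: [[-0.09, 0.996, -0.002], [0.996, 0.09, -0.003], [-0.003, -0.002, -1.0]]
force: [0.6, -0.5, -0.3]
width: 0.653
grasp_force: 0.0
```

```bash
python3 - <<'E'
from h import *
st();snap('wrist','w3.png')
E
```

```text
t8.38 tcp [433.8 122.7 197.3] yaw_y 5.1 tilt 0.000 q [ 0.55  0.28 -1.    2.04  0.29  0.97 -0.52] F [ 0.6 -0.5 -0.3] w 59.9 g 0.0
```

View pics/w3.png

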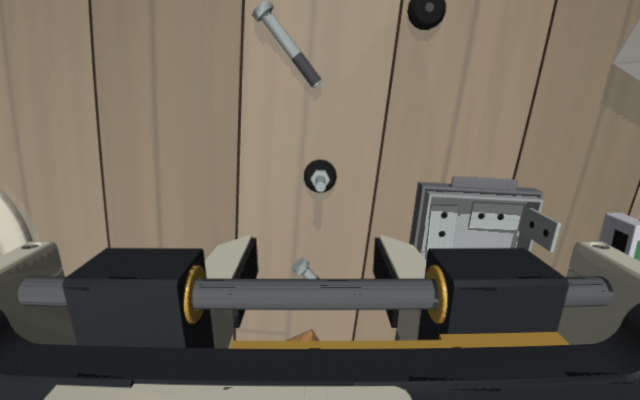

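The bracket is in its bin. The nearer foot's pad is at (320,176) with its stud top at (320,185). The bolt runs from (264,12) to (317,84).

```bash
python3 - <<'E'
from h import *
c=load('w3.png');im=c['image']
s=im[150:205,295:345];m=(s.max(2)<50).astype('uint8')
k,_=cv2.findContours(m,0,1);k=max(k,key=cv2.contourArea);print(cv2.minEnclosingCircle(k),cv2.fitEllipse(cv2.convexHull(k)))
print(np.round(ray(c,[(320,176),(320.5,185),(320.5,185),(264,12),(317,83)],[8,50,45,8,8]),1))
q=ray(c,[(263,12),(317.5,83)],[8,8]);d=(q[1]-q[0]);print(np.hypot(*d[:2]),np.degrees(np.arctan2(d[1],d[0])))
E
```

```text
((24.5, 25.763158798217773), 15.834465980529785) ((24.581653594970703, 25.812767028808594), (31.22061538696289, 31.5388240814209), 16.76050567626953)
[[438.8 120.3   8. ]
 [438.7 121.2  50. ]
 [438.9 119.9  45. ]
 [371.8 272.3   8. ]
 [427.1 213.1   8. ]]
81.87219375936333 -46.15735366729115
```

Call:
step_arm(motion=[[-2.3,4.8,0,0,50],[0,0,30,0,40],[0,0,40,0,40],[0,0,40,0,40],[0,0,30,0,40],[0,0,20,0,40],[0,0,10,0,40],[0,0,0,0,40]])

```text
time_s: 9.43
tcp_pos: [443.2, 119.2, 27.1]
ee_rot: [[-0.083, 0.997, -0.001], [0.997, 0.083, 0.0], [0.0, -0.001, -1.0]]
force: [0.3, -0.0, -0.8]
width: 0.434
grasp_force: 0.0
```

Call:
step_arm(motion=[[0,0,1,0,2],[0,0,0,0,2],[0,0,0,0,2],[0,0,0,0,2],[0,0,0,0,2],[0,0,0,0,2]])

```text
time_s: 10.18
tcp_pos: [443.2, 119.3, 27.1]
ee_rot: [[-0.084, 0.996, 0.001], [0.996, 0.084, -0.0], [-0.0, 0.001, -1.0]]
force: [-1.4, -1.0, 5.6]
width: 0.097
grasp_force: 30.0
```

Call:
step_arm(motion=[[0,0,-20,0,2],[0,0,-40,0,2],[0,0,-40,0,2],[-34,31.8,0,0,2],[-34,31.8,0,0,2],[-34,31.8,0,0,2],[-34.4,31.7,0,0,2],[0,0,0,0,2]])

```text
time_s: 11.18
tcp_pos: [583.3, -10.0, 126.0]
ee_rot: [[-0.077, 0.997, 0.001], [0.997, 0.077, -0.001], [-0.001, 0.001, -1.0]]
force: [-0.7, 1.1, -0.7]
width: 0.097
grasp_force: 30.0
```

```bash
python3 - <<'E'
from h import *
go(581.4,-6,40);snap('wrist','w4.png');c=snap('scene','s4.png')
w=load('w4.png')['image'][60:330,180:480]; s=cv2.resize(c['image'][130:270,220:360],(400,400),interpolation=3)
h=np.zeros((400,700,3),'uint8');h[:270,:300]=w;h[:,300:]=s;cv2.imwrite('pics/w4b.png',h[:,:,::-1])
E
```

```text
t11.18 tcp [583.3 -10.  126. ] yaw_y 4.4 tilt 0.000 q [ 0.58  0.61 -0.81  1.8   0.53  0.97 -0.38] F [-0.7  1.1 -0.7] w 8.9 g 30.0
shift [ 4.2 -1.7 86. ]
```

View pics/w4b.png

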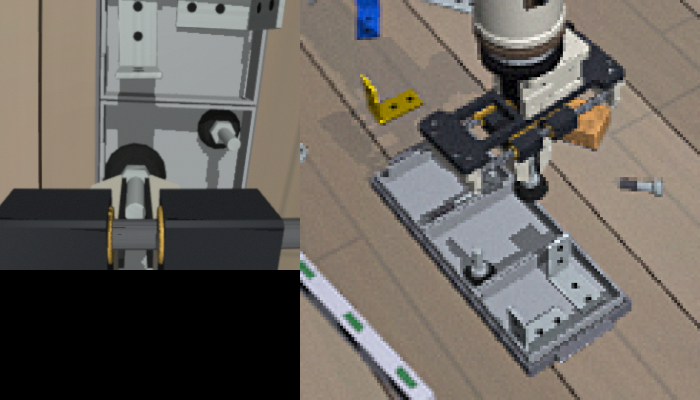

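The foot is held upright over the foot bin, with its pad at (135,160) in the left crop. The placed bracket stands well. Now I'll lower it.

Call:
step_arm(motion=[[0,0,0,0,2],[0,0,35,0,2],[0,0,30,0,2],[0,0,12,0,2],[0,0,5,0,2],[0,0,0,0,2],[0,0,0,0,2]])

```text
time_s: 12.15
tcp_pos: [581.8, -5.7, 45.8]
ee_rot: [[-0.084, 0.996, 0.002], [0.996, 0.084, -0.0], [-0.0, 0.002, -1.0]]
force: [0.2, -0.5, -0.6]
width: 0.093
grasp_force: 30.0
```

Call:
step_arm(motion=[[0,0,8,0,2],[0,0,3,0,2],[0,0,1.5,0,2],[0,0,0.5,0,2],[0,0,0,0,2],[0,0,0,0,2]])

```text
time_s: 12.9
tcp_pos: [580.8, -6.0, 32.6]
ee_rot: [[-0.084, 0.996, -0.0], [0.996, 0.084, -0.001], [-0.001, -0.001, -1.0]]
force: [-4.2, -1.4, 8.7]
width: 0.101
grasp_force: 30.0
```

Call:
step_arm(motion=[[0,0,0,0,28],[0,0,0,0,28],[0,0,0,0,28],[0,0,-15,0,28],[0,0,-30,0,28],[0,0,-40,0,40],[0,0,-40,0,60],[0,0,-40,0,60]])

```text
time_s: 13.9
tcp_pos: [581.0, -5.6, 199.0]
ee_rot: [[-0.084, 0.996, 0.001], [0.996, 0.084, 0.0], [-0.0, 0.001, -1.0]]
force: [0.9, -0.0, -0.5]
width: 0.583
grasp_force: 0.0
```

Call:
step_arm(motion=[[50.8,-12.9,0,0,60],[50.8,-12.9,0,0,60],[50.8,-12.9,0,0,60],[50.8,-12.9,0,0,60],[50.8,-12.9,0,0,60],[50.8,-12.9,0,0,60],[50.8,-12.9,0,0,60],[50.8,-12.9,0,0,60]])

```text
time_s: 14.9
tcp_pos: [443.5, 392.1, 197.8]
ee_rot: [[-0.084, 0.996, 0.001], [0.996, 0.084, 0.0], [0.0, 0.001, -1.0]]
force: [0.5, 1.1, -0.5]
width: 0.652
grasp_force: 0.0
```

Call:
step_arm(motion=[[0,0,0,0,50],[0,0,0,0,50],[0,0,0,0,50]])

```text
time_s: 15.28
tcp_pos: [445.2, 388.8, 196.8]
ee_rot: [[-0.082, 0.997, 0.001], [0.997, 0.082, -0.001], [-0.001, 0.0, -1.0]]
force: [0.8, -0.2, 0.1]
width: 0.546
grasp_force: 0.0
```

```bash
python3 - <<'E'
from h import *
st();c=snap('wrist','w5.png')
E
```

```text
t15.28 tcp [445.2 388.8 196.8] yaw_y 4.7 tilt 0.000 q [-0.1   0.55 -0.9   1.72  0.48  1.11 -1.07] F [ 0.8 -0.2  0.1] w 50.1 g 0.0
```

View pics/w5.png

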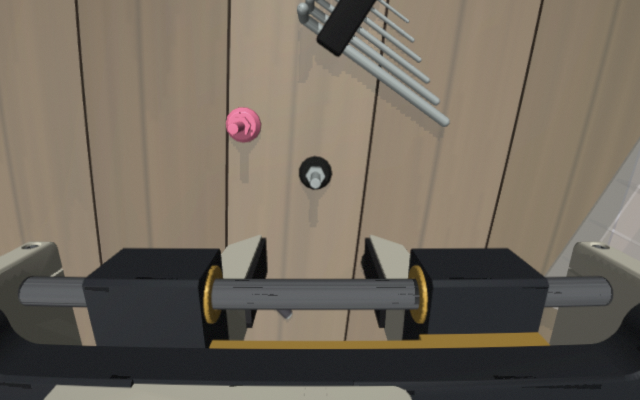

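The far foot's pad is at (315,173) and its stud top at (316,182). The pink decoy at (243,125) is clear of the fingers.

```bash
python3 - <<'E'
from h import *
c=load('w5.png');im=c['image']
s=im[148:202,290:340];m=(s.max(2)<50).astype('uint8')
k,_=cv2.findContours(m,0,1);k=max(k,key=cv2.contourArea);(u,v),r=cv2.minEnclosingCircle(k);u+=290;v+=148;print(u,v,r)
q=ray(c,[(u,v),(315.7,182)],[8,50]);print(np.round(q,1));go(*q.mean(0)[:2],26)
E
```

```text
314.8307991027832 172.705322265625 15.955403327941895
[[445.  389.9   8. ]
 [445.9 390.1  50. ]]
t15.32 tcp [445.3 388.8 196.8] yaw_y 4.7 tilt 0.000 q [-0.1   0.55 -0.9   1.72  0.48  1.11 -1.07] F [ 0.1  0.  -0.5] w 50.3 g 0.0
shift [  1.4   0.2 170.8]
```

Call:
step_arm(motion=[[1.4,0,10,0,40],[0,0,30,0,40],[0,0,40,0,40],[0,0,40,0,40],[0,0,30,0,40],[0,0,15,0,40],[0,0,5,0,40],[0,0,0,0,40]])

```text
time_s: 16.32
tcp_pos: [444.4, 392.3, 27.3]
ee_rot: [[-0.084, 0.996, 0.001], [0.996, 0.084, 0.001], [0.001, 0.001, -1.0]]
force: [0.3, 0.9, 0.3]
width: 0.433
grasp_force: 0.0
```

Call:
step_arm(motion=[[0,0,0,0,2],[0,0,0,0,2],[0,0,0,0,2],[0,0,0,0,2],[0,0,0,0,2],[0,0,0,0,2]])

```text
time_s: 17.08
tcp_pos: [444.1, 391.9, 26.9]
ee_rot: [[-0.084, 0.996, 0.0], [0.996, 0.084, 0.0], [0.0, 0.0, -1.0]]
force: [0.0, -1.5, 1.2]
width: 0.098
grasp_force: 30.0
```

Call:
step_arm(motion=[[0,0,-20,0,2],[0,0,-40,0,2],[0,0,-45,0,2],[-50.2,11.2,0,0,2],[-50.2,11.2,0,0,2],[-50.2,11.2,0,0,2],[-50.2,11.2,0,0,2],[-50.2,11.2,0,0,2]])

```text
time_s: 18.08
tcp_pos: [521.4, 145.1, 133.0]
ee_rot: [[-0.084, 0.996, 0.001], [0.996, 0.084, 0.0], [-0.0, 0.001, -1.0]]
force: [1.8, 0.6, -1.7]
width: 0.096
grasp_force: 30.0
```

Call:
step_arm(motion=[[-50.2,11.2,0,0,2],[-50.2,11.2,0,0,2],[-50.2,11.2,0,0,2],[-50.2,11.2,0,0,2],[0,0,0,0,2],[0,0,0,0,2],[0,0,0,0,2],[0,0,0,0,2]])

```text
time_s: 19.08
tcp_pos: [582.2, -48.2, 132.1]
ee_rot: [[-0.087, 0.996, 0.0], [0.996, 0.087, 0.0], [0.0, 0.0, -1.0]]
force: [0.3, -0.2, 0.3]
width: 0.095
grasp_force: 30.0
```

```bash
python3 - <<'E'
from h import *
go(582.6,-50,32.5);c=snap('wrist','w6.png');snap('top','t6.png')
w=c['image'][60:330,180:480]; s=cv2.resize(load('t6.png')['image'][120:195,260:400],(400,214),interpolation=3)
h=np.zeros((270,700,3),'uint8');h[:270,:300]=w;h[:214,300:]=s;cv2.imwrite('pics/w6b.png',h[:,:,::-1])
E
```

```text
t19.07 tcp [582.2 -48.2 132.1] yaw_y 5.0 tilt 0.000 q [ 0.66  0.61 -0.84  1.79  0.53  0.98 -0.31] F [ 0.3 -0.2  0.3] w 8.7 g 30.0
shift [-1.8  0.2 99.6]
```

View pics/w6b.png

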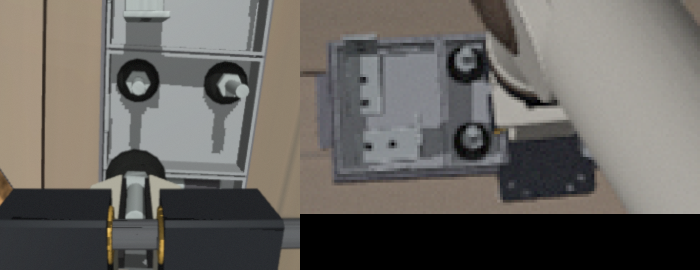

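The first foot stands at (138,78) beside the fixed one at (228,85). The held foot is upright at (135,160). I'll check the divider margin.

```bash
python3 - <<'E'
from h import *
c=load('w6.png')
print(np.round(ray(c,[(180+110,60+163),(180+240,60+180),(180+110,60+48),(180+262,60+59)],[27]*4),1))
print('foot1 pad',np.round(ray(c,[(180+138,60+80)],[14]),1))
E
```

```text
[[563.6 -73.6  27. ]
 [674.6 -79.4  27. ]
 [557.4  19.   27. ]
 [674.1  21.4  27. ]]
foot1 pad [[580.9  -4.7  14. ]]
```

Call:
step_arm(motion=[[0,0,30,0,2],[0,0,35,0,2],[0,0,15,0,2],[0,0,8,0,2],[0,0,5,0,2],[0,0,2.5,0,2],[0,0,1,0,2],[0,0,0,0,2]])

```text
time_s: 20.18
tcp_pos: [582.6, -49.9, 35.6]
ee_rot: [[-0.084, 0.996, 0.001], [0.996, 0.084, -0.0], [-0.0, 0.001, -1.0]]
force: [0.8, -0.1, -0.6]
width: 0.103
grasp_force: 30.0
```

Call:
step_arm(motion=[[0,0,1,0,2],[0,0,0.5,0,2],[0,0,0,0,2]])

```text
time_s: 20.55
tcp_pos: [582.3, -49.9, 33.7]
ee_rot: [[-0.084, 0.996, 0.0], [0.996, 0.084, 0.0], [0.0, 0.0, -1.0]]
force: [1.0, 0.7, -0.3]
width: 0.1
grasp_force: 30.0
```

Call:
step_arm(motion=[[0,0,1,0,2],[0,0,0.5,0,2],[0,0,0,0,2],[0,0,0,0,2]])

```text
time_s: 21.05
tcp_pos: [582.4, -49.9, 32.4]
ee_rot: [[-0.084, 0.996, 0.0], [0.996, 0.084, -0.0], [-0.0, 0.0, -1.0]]
force: [-0.8, -0.4, 2.0]
width: 0.1
grasp_force: 30.0
```

Call:
step_arm(motion=[[0,0,0,0,28],[0,0,0,0,28],[0,0,0,0,28],[0,0,-15,0,28],[0,0,-30,0,28],[0,0,-40,0,40],[0,0,-40,0,50],[0,0,-40,0,50]])

```text
time_s: 22.05
tcp_pos: [582.3, -49.6, 199.6]
ee_rot: [[-0.084, 0.996, 0.001], [0.996, 0.084, -0.0], [-0.0, 0.001, -1.0]]
force: [0.1, -1.6, -0.2]
width: 0.535
grasp_force: 0.0
```

Call:
step_arm(motion=[[44,-22.7,0,0,50],[44,-22.7,0,0,50],[44,-22.7,0,0,50],[44,-22.7,0,0,50],[44,-22.7,0,0,50],[44,-22.7,0,0,50],[44,-22.7,0,0,50]])

```text
time_s: 22.92
tcp_pos: [397.3, 245.1, 198.3]
ee_rot: [[-0.084, 0.996, 0.002], [0.996, 0.084, -0.0], [-0.0, 0.002, -1.0]]
force: [0.9, 0.2, 0.8]
width: 0.546
grasp_force: 0.0
```

Call:
step_arm(motion=[[0,0,0,-0.166,50],[0,0,0,-0.166,50],[0,0,0,-0.166,50],[0,0,0,-0.166,50],[0,0,0,0,50],[0,0,0,0,50],[0,0,0,0,50]])

```text
time_s: 23.8
tcp_pos: [398.2, 243.7, 197.5]
ee_rot: [[-0.679, 0.734, 0.001], [0.734, 0.679, -0.0], [-0.001, 0.0, -1.0]]
force: [-0.5, -1.0, 0.2]
width: 0.54
grasp_force: 0.0
```

```bash
python3 - <<'E'
from h import *
st();c=snap('wrist','w7.png')
E
```

```text
t23.80 tcp [398.2 243.7 197.5] yaw_y 42.8 tilt 0.000 q [ 0.39  0.41 -1.2   2.01  0.45  1.02 -0.28] F [-0.5 -1.   0.2] w 49.6 g 0.0
```

View pics/w7.png

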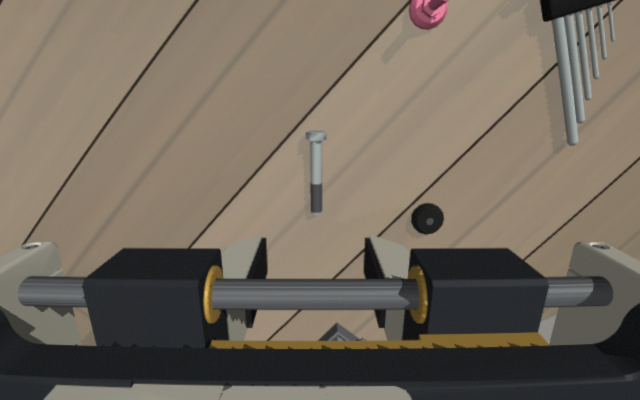

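The bolt lies along the image column at x≈316, with its head at row 132 and its tip at row 213, so it is in line with the tool's x axis. The plain foot at (428,218) needs to stay clear of the finger.

```bash
python3 - <<'E'
from h import *
c=load('w7.png')
q=ray(c,[(316,132),(316.5,213),(316,170),(428,218)],[12,8,13.5,6]);d=q[1]-q[0]
print(np.round(q,1),np.hypot(*d[:2]),np.degrees(np.arctan2(d[1],d[0])))
u=d[:2]/np.hypot(*d[:2]); g=q[1,:2]-u*47; print(g); go(*g,3.5)
E
```

```text
[[368.5 276.1  12. ]
 [428.3 212.3   8. ]
 [394.7 247.7  13.5]
 [523.4 291.4   6. ]] 87.45228797234546 -46.795070905378296
[396.16696015 246.58798018]
t23.85 tcp [398.2 243.7 197.4] yaw_y 42.8 tilt 0.000 q [ 0.39  0.41 -1.2   2.01  0.45  1.02 -0.27] F [ 0.2 -0.4 -0.5] w 50.1 g 0.0
shift [  3.6   0.4 193.9]
```

Call:
step_arm(motion=[[3.5,0.4,10,0,40],[0,0,35,0,40],[0,0,45,0,40],[0,0,45,0,40],[0,0,30,0,40],[0,0,16,0,40],[0,0,6,0,40],[0,0,0,0,40]])

```text
time_s: 24.85
tcp_pos: [396.3, 247.0, 10.6]
ee_rot: [[-0.68, 0.733, 0.001], [0.733, 0.68, 0.0], [-0.0, 0.001, -1.0]]
force: [-0.7, 0.9, 0.5]
width: 0.439
grasp_force: 0.0
```

Call:
step_arm(motion=[[0,0,3,0,40],[0,0,0,0,40],[0,0,0,0,2],[0,0,0,0,2],[0,0,0,0,2],[0,0,0,0,2],[0,0,0,0,2],[0,0,0,0,2]])

```text
time_s: 25.85
tcp_pos: [396.2, 246.6, 7.3]
ee_rot: [[-0.68, 0.733, 0.0], [0.733, 0.68, 0.0], [-0.0, 0.0, -1.0]]
force: [-0.1, -0.5, 1.4]
width: 0.118
grasp_force: 30.0
```

Call:
step_arm(motion=[[0,0,0,0,22],[0,0,2,0,22],[0,0,2,0,22],[0,0,0,0,2],[0,0,0,0,2],[0,0,0,0,2],[0,0,0,0,2],[0,0,0,0,2]])

```text
time_s: 26.85
tcp_pos: [396.1, 246.5, 3.2]
ee_rot: [[-0.68, 0.733, 0.0], [0.733, 0.68, -0.0], [-0.0, -0.0, -1.0]]
force: [0.4, 0.1, -1.5]
width: 0.12
grasp_force: 30.0
```

Call:
step_arm(motion=[[0,0,-20,0,2],[0,0,-40,0,2],[0,0,-50,0,2],[0,0,0,-0.17,2],[0,0,0,-0.17,2],[0,0,0,-0.17,2],[0,0,0,-0.17,2],[0,0,0,-0.17,2]])

```text
time_s: 27.85
tcp_pos: [396.1, 246.3, 113.2]
ee_rot: [[-0.999, -0.033, 0.0], [-0.033, 0.999, -0.0], [-0.0, -0.0, -1.0]]
force: [-0.3, 0.1, -0.0]
width: 0.12
grasp_force: 30.0
```

```bash
python3 - <<'E'
from h import *
go(617,-137,115)
E
```

```text
t27.85 tcp [396.1 246.3 113.2] yaw_y 91.9 tilt 0.000 q [ 0.36  0.66 -1.24  2.08  0.77  0.98  0.31] F [-0.3  0.1 -0. ] w 11.0 g 30.0
shift [-208.3 -390.4   -1.6]
```

Call:
step_arm(motion=[[-25.7,-48.8,0,0,2],[-25.7,-48.8,0,0,2],[-25.7,-48.8,0,0,2],[-25.7,-48.8,0,0,2],[-25.7,-48.8,0,0,2],[-25.7,-48.8,0,0,2],[-25.7,-48.8,0,0,2],[-25.7,-48.8,0,0,2]])

```text
time_s: 28.85
tcp_pos: [612.7, -140.1, 113.0]
ee_rot: [[-1.0, -0.027, -0.0], [-0.027, 1.0, -0.0], [0.0, -0.0, -1.0]]
force: [0.5, 0.8, -0.8]
width: 0.116
grasp_force: 30.0
```

Call:
step_arm(motion=[[0,0,0,0,2],[0,0,0,0,2],[0,0,0,0,2],[0,0,0,0,2]])

```text
time_s: 29.35
tcp_pos: [611.9, -136.8, 113.4]
ee_rot: [[-1.0, -0.03, 0.0], [-0.03, 1.0, -0.0], [-0.0, -0.0, -1.0]]
force: [0.2, -0.8, 0.1]
width: 0.117
grasp_force: 30.0
```

```bash
python3 - <<'E'
from h import *
st();c=snap('wrist','w8.png')
E
```

```text
t29.35 tcp [ 611.9 -136.8  113.4] yaw_y 91.7 tilt 0.000 q [ 0.93  0.88 -1.15  1.69  0.87  1.17  1.14] F [ 0.2 -0.8  0.1] w 10.8 g 30.0
```

View pics/w8.png

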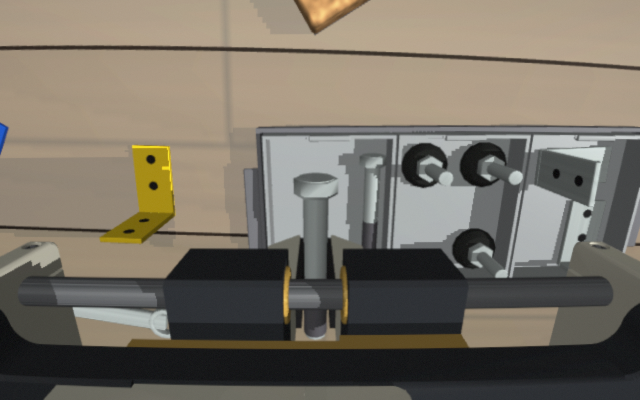

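The held bolt's head is at (316,187). The bolt bin's outer wall is at column ~262, its divider at ~395, its near rim at row ~132, and its own bolt at column 372. All three feet stand upright.

```bash
python3 - <<'E'
from h import *
c=load('w8.png')
print(np.round(ray(c,[(262,132),(397,133),(258,200),(391,200),(371,160),(370,210)],[27,27,27,27,14,13]),1))
E
```

```text
[[ 559.1 -177.9   27. ]
 [ 556.8  -80.9   27. ]
 [ 610.1 -181.6   27. ]
 [ 607.1  -80.6   27. ]
 [ 579.1  -96.    14. ]
 [ 620.1  -93.5   13. ]]
```

Call:
step_arm(motion=[[-2,-1.5,0,0,2],[0,0,25,0,2],[0,0,30,0,2],[0,0,22,0,2],[0,0,13,0,2],[0,0,7,0,2],[0,0,3,0,2],[0,0,0,0,2]])

```text
time_s: 30.4
tcp_pos: [614.7, -139.6, 13.7]
ee_rot: [[-1.0, -0.027, 0.001], [-0.027, 1.0, -0.0], [-0.001, -0.0, -1.0]]
force: [0.1, 0.1, -0.4]
width: 0.122
grasp_force: 30.0
```

Call:
step_arm(motion=[[0,0,2,0,2],[0,0,1,0,2],[0,0,0,0,2]])

```text
time_s: 30.78
tcp_pos: [614.3, -139.7, 10.3]
ee_rot: [[-1.0, -0.027, 0.0], [-0.027, 1.0, -0.0], [-0.0, -0.0, -1.0]]
force: [0.3, 0.1, -1.1]
width: 0.118
grasp_force: 30.0
```

Call:
step_arm(motion=[[0,0,1,0,2],[0,0,0.7,0,2],[0,0,0,0,2],[0,0,0,0,22],[0,0,0,0,22],[0,0,0,0,22],[0,0,0,0,22],[0,0,0,0,22]])

```text
time_s: 31.78
tcp_pos: [614.3, -139.6, 8.5]
ee_rot: [[-1.0, -0.027, 0.0], [-0.027, 1.0, -0.0], [-0.0, -0.0, -1.0]]
force: [-1.0, -0.3, -0.1]
width: 0.239
grasp_force: 0.0
```

Call:
step_arm(motion=[[0,0,-10,0,22],[0,0,-20,0,22],[0,0,-40,0,22],[0,0,-50,0,22],[0,0,-50,0,22],[30,-50,0,0,22],[30,-50,0,0,22],[30,-50,0,0,22]])

```text
time_s: 32.78
tcp_pos: [527.8, -293.3, 180.5]
ee_rot: [[-1.0, -0.028, 0.002], [-0.028, 1.0, -0.002], [-0.001, -0.002, -1.0]]
force: [0.5, -0.2, -0.1]
width: 0.242
grasp_force: 0.0
```

Call:
step_arm(motion=[[30,-50,0,0,22],[30,-50,0,0,22],[0,0,0,0,22],[0,0,0,0,22],[0,0,0,0,22],[0,0,0,0,22]])

```text
time_s: 33.52
tcp_pos: [472.1, -392.0, 179.0]
ee_rot: [[-1.0, -0.03, 0.0], [-0.03, 1.0, -0.0], [-0.0, -0.0, -1.0]]
force: [-0.1, 0.3, 0.1]
width: 0.243
grasp_force: 0.0
```

```bash
python3 - <<'E'
from h import *
st();t=snap('top','t9.png')['image'];s=snap('scene','s9.png')['image']
a=cv2.resize(t[120:260,140:500],(720,280),interpolation=3);b=cv2.resize(s[160:270,220:400],(500,306),interpolation=3)
h=np.zeros((586,720,3),'uint8');h[:280]=a;h[280:,:500]=b;cv2.imwrite('pics/f9.png',h[:,:,::-1])
E
```

```text
t33.52 tcp [ 472.1 -392.   179. ] yaw_y 91.7 tilt 0.000 q [ 1.46  0.82 -1.25  1.68  0.81  1.27  1.63] F [-0.1  0.3  0.1] w 22.3 g 0.0
```

View pics/f9.png

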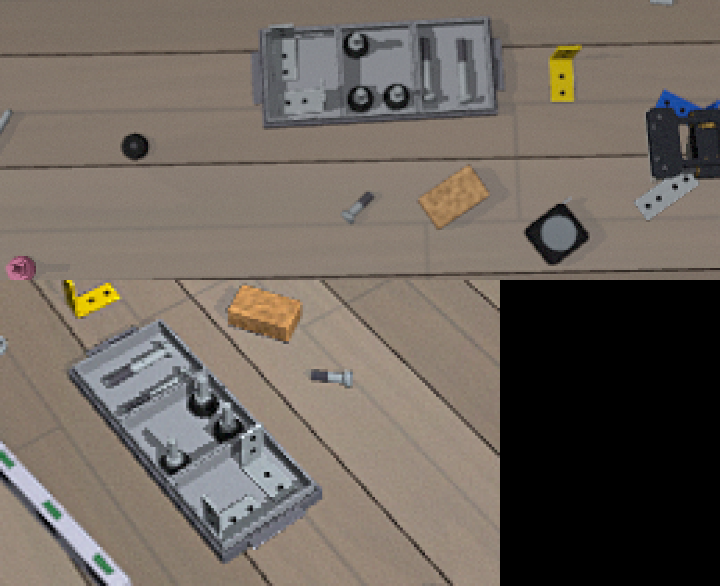

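The final views show the bolt flat in its bin at (464,70). Both feet stand in theirs at (360,98) and (396,96), and the bracket stands in its bin at (303,100). The short bolt, plate and plain foot haven't moved.

```bash
python3 -c "
from bench import robot
print(robot.hand_in())"
```

```text
the job is handed in; nothing more can be done
None
```

I put the long bolt, the bracket and both levelling feet in their bins, left the three look-alikes where they were, and handed the job in at about 34 s; no verdict was returned.

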